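# Square up the loose corner of a lamp frame and hold it

### The arm

A 6-joint arm with a two-finger parallel gripper is mounted at the origin on a cart in front of the work surface, level with it; the furniture and walls round the work are solid. World frame = base frame: x ahead of the robot, y to its left, z up, the work surface at z = 0. Lengths are in mm, angles in degrees, forces in N, time in s.
With the tool pointing down it reaches from about 375 to 975 mm from the base axis. Payload 3.8 kg.
Tool frame: the origin (TCP) lies midway between the tips of the shut fingers; the grasp point (between the pads) lies 19 mm behind it (robot.grasp_offset is the distance from the TCP to the grasp point, in mm); z points along the fingers, y is the line along which they close (so a half turn about z gives the same grasp; the last joint's range is limited). The gripper opens to 88 mm and grips with 3 to 60 N. Pads are 18 mm wide; open, the fingers measure 123 mm over their backs; the gripper's body (75 mm by 187 mm) begins 45 mm behind the grasp point.
Start: joints at [61.484, 15.12, 91.902, -0, 72.978, -2.114], TCP at [300.146, 604.591, 238.706] pointing down, gripper open.
Joint ranges: [-150.88, 150.88], [-54.13, 125.18], [17.81, 147.31], [-75.09, 255.09], [0, 152.58], [-146.25, 146.25]. Speed limits (degrees/s): [147.25, 147.25, 180, 180, 180, 180].

### API

Orientations are given as [roll, pitch, yaw] about the fixed x, y, z axes, in that order (R = Rz(yaw) Ry(pitch) Rx(roll)).
In Python, from workcell import robot, kin, grab_frame, get_calibration, close_job, models gives the robot as it stands. Calls block until the motion is done:
- robot.move_to(position, orientation): joint-space move of the TCP to a pose.
- robot.servo_line(position, velocity=150, rot=None, force_limit=None): straight line of the TCP; rot=None keeps the orientation; velocity is the mean speed in mm/s. With force_limit (N) it stops when the force on the tool has changed by that much, and returns True; else False.
- robot.move_joints(angles): joint-space move.
- robot.ungrasp() and robot.close_gripper(strength=None): open the fingers fully, or close them until they stop; strength is the grip in N (None keeps the last).
- robot.pause(seconds).
- kin.solve_ik(position, orientation): joint angles nearest the present ones, or None.
- grab_frame(name): name is "side" or "top"; returns the picture (480x640x3 uint8, red, green, blue); there is no depth.
- get_calibration(name): a dict with "fx", "fy", "cx", "cy" (pixels), "view" (4x4, takes a point from world to camera coordinates). Camera axes: x right, y up, looking along -z (the intrinsics and any distortion apply to the point x, -y, -z); pixel columns grow to the right and rows downward; lengths in mm; the calibration is good to about 2 mm. A picture is of the moment at which its call begins. get_calibration takes no time and is no camera call.
A pose or a line that the arm cannot do raises robot.PlanningError and nothing moves.
- close_job(): hands the job in; it is judged then, once.
Trained networks look in the newest picture that a camera, given by its name, has taken for a name from the list of things; names that differ only in an ending like _2 or _b are one class to them, and where a whole thing is asked for, a point or a joint stands for the part that bears it (a point fixed in the world has none). Each returns a list of dicts, best first, with "score" (0 to 1); they miss things now and then, are a little off and sometimes report something else, mostly with a low value. They report only what shows in the picture. A call takes as long as a camera call.
- models.look_for(name, camera): "xy" ([column, row] in pixels, amid what is visible of it).
- models.masks_of(name, camera): "region" (480x640 bool, what is visible of it) and "xy" ([column, row] in pixels, amid what is visible of it).
Readings, each from a call of its own:
- robot.get_clock(): time.
- robot.get_joint_pos(): joint angles.
- robot.get_qvel(): joint speeds.
- robot.get_effort(): joint torques, N m.
- robot.get_ee_pos(): TCP position.
- robot.get_eef_rot(): TCP orientation.
- robot.get_wrist_force(): force on the tool from outside, world axes, zero at the start.
- robot.get_torque(): the same for the moment, N m.
- robot.get_grip_width(): finger opening in mm.
- robot.get_finger_force(): force on a finger pad.
Only numpy, scipy, OpenCV 4.12 (cv2) and the standard library are available. Lean on these libraries where they do the work, as an engineer would, in place of code of your own. Each camera call takes 0.05 s, during which the arm holds its last target. There are 200 camera calls.

### The job

One rail of the lamp frame corner is loose and leans inwards. Take the blue square by its black grip, lift it clear of the table, lay it flat inside the corner and press it home until its one arm lies flush against the fixed rail (the plate) and the other flush against the loose rail (the stud), so that the stud is pushed out square. Finish while still gripping the square and pressing it against both rails; do not let go, and leave the other things on the table where they are.

Things in the scene. Friction and masses are not known exactly. Their poses are not given: they have to be found in the camera images.
- corner: Aluminium lamp frame corner, fixed to the table, within 0.15 rad of the world axes; rails 40 mm wide, 38 mm high. Origin: inner corner point at table height. Far rail (plate): inner face x = 0, running 182 mm to -y. Left rail (stud): inner face y = 0 when square, running to -x, to the robot. The square goes into the open side, -x, -y. A gusset with bolts, 49 mm high, tops the corner outside the faces.
- plate: The fixed rail on the far side, 230 x 40 x 38 mm, part of the corner, two dark screw heads on top, not movable; its frame is that of the corner.
- stud (a joint): Angle of the loose rail (170 x 40 x 38 mm, yellow band on top, black end cap) about an upright bolt at the corner's x = -30, y = +20 mm: 0 = square to the plate, positive = its free end leans inwards (to the corner's -y). Sprung: it starts at 0.12 to 0.2 rad, takes about 2 to 4 N at 130 mm from the corner to be pushed out to 0, and springs back in when not held.
- stud_end (a point): Free end of the stud, on the inner edge of its end face, 19 mm above the table.
- square: Blue carpenter's square lying flat, 0.17 to 0.35 kg. Origin on its underside below the grip, z up. Outer faces of its two arms: y = +58 mm (arm along x, -72 to +54) and x = +58 mm (arm along y, -72 to +54), 36 high lips 5 thick; the rest is 8 high. Black upright grip over the origin: 44 mm along x, 16 mm across y (grasp across this), top at 62 mm. Starts within 0.45 rad of the world axes.
- square_heel (a point): Outer heel of the square, where its two outer faces would meet, on the underside (at x = y = +58 mm of the square); home, it lies at the corner's origin, the axes of square and corner being parallel (so the square's origin is then at x = y = -58 mm of the corner).
- bit_case: Black driver bit case, 58 x 88 x 22 mm, a bystander at the front right; origin under its middle.
- lead_plug: Black lamp lead plug, 22 x 82 x 22 mm, a bystander at the front right; origin under its middle.
- blind_plug: Grey blanking plug, 25 mm wide, 13 mm high, a bystander at the front left; origin under its middle.

How it is judged (in metres and radians):
On the way:
1. the square is gripped and lifted clear of the table (height (world z) of square above 0.03 m and contact force between the fingers and square above 1 N), for 0.2 s.
At the end, for the whole second after the job is handed in: The gripped square (over 2 N) is at rest, flat (5 mm, 0.05 rad), presses on plate and stud with over 1 N each, its heel is within 4 mm of the corner each way, its arms within 0.035 rad of the corner, and the stud is within 0.03 rad of square (contact force between square and plate above 1 N and contact force between square and stud above 1 N and x of square_heel in the frame of corner between -0.004 and 0.004 m and y of square_heel in the frame of corner between -0.004 and 0.004 m and angle between the x axis of square and the x axis of corner, either way round below 0.035 rad and value of joint stud between -0.03 and 0.03 rad and height (world z) of square below 0.005 m and angle between square's own z axis and vertical below 0.05 rad and contact force between the fingers and square above 2 N and linear speed of square below 0.01 m/s); the arm keeps its last pose, push and grip.
It fails at once if a bystander (bit case, lead plug or blanking plug) is moved by more than 20 mm (distance of any of bit_case, lead_plug, blind_plug from where it was at the start of the episode above 0.02 m).
It also fails if it takes over 38 s, if anything falls off the work surface, if the arm or the gripper's body presses on something with over 40 N, if the wrist force passes 120 N, or if a joint passes its speed limit or range.

## Working session

There is one attempt and no reset: what is moved stays moved. The work goes in short steps, each a Python script; the robot and the scene stay as the last script left them, time stands still between calls to the robot, and variables do not carry over. Pictures are saved under pics/ and viewed, at most 10 in all, crops included, and the job is handed in when it is done.

```bash
mkdir -p pics
python3 - <<'E'
from workcell import *
import cv2, numpy as np
for c in ("top","side"):
    im=grab_frame(c); cv2.imwrite(f"pics/{c}0.png",im[:,:,::-1])
    k=get_calibration(c); print(c,{a:(np.round(b,3).tolist()) for a,b in k.items()})
    for n in ["corner","plate","stud","stud_end","square","square_heel","bit_case","lead_plug","blind_plug"]:
        try:
            print(n,[(np.round(d["xy"],1).tolist(),round(d["score"],2)) for d in models.look_for(n,c)[:2]])
        except Exception as e: print(n,e)
print(robot.get_clock())
E
```

```text
top {'fx': 450.499, 'fy': 450.499, 'cx': 327.822, 'cy': 236.695, 'view': [[0.019, -1.0, -0.01, -125.797], [0.996, 0.018, 0.087, -528.898], [-0.087, -0.012, 0.996, -1053.436], [0.0, 0.0, 0.0, 1.0]]}
corner [([240.9, 176.3], 0.69)]
plate [([279.1, 170.8], 0.84)]
stud [([237.5, 215.2], 0.74)]
stud_end [([232.4, 215.5], 0.82)]
square [([308.7, 279.1], 0.83)]
square_heel [([310.4, 274.2], 0.78)]
bit_case [([423.5, 299.7], 0.84)]
lead_plug [([235.2, 297.0], 0.68), ([456.2, 291.7], 0.65)]
blind_plug [([236.1, 294.8], 0.53)]
side {'fx': 449.585, 'fy': 449.585, 'cx': 318.826, 'cy': 246.122, 'view': [[0.974, -0.227, 0.005, -544.951], [0.116, 0.515, 0.85, -39.231], [-0.196, -0.827, 0.527, -1053.318], [0.0, 0.0, 0.0, 1.0]]}
corner [([341.2, 214.0], 0.76)]
plate [([366.0, 218.4], 0.56), ([249.1, 222.1], 0.5)]
stud [([321.3, 211.4], 0.74), ([287.4, 366.5], 0.42)]
stud_end [([320.2, 210.6], 0.69), ([273.4, 255.6], 0.31)]
square [([273.5, 255.0], 0.94)]
square_heel [([275.6, 340.0], 0.62), ([270.8, 256.2], 0.59)]
bit_case [([271.3, 338.5], 0.67)]
lead_plug [([289.2, 363.8], 0.95), ([274.1, 338.5], 0.25)]
blind_plug [([249.8, 223.3], 0.5), ([318.9, 212.2], 0.43)]
1.0
```

Run:
```python
import cv2
im=cv2.imread("pics/top0.png")
cv2.imwrite("pics/topc.png",cv2.resize(im[120:350,190:490],(780,598),interpolation=cv2.INTER_CUBIC))
```

```text
(no output)
```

View pics/topc.png

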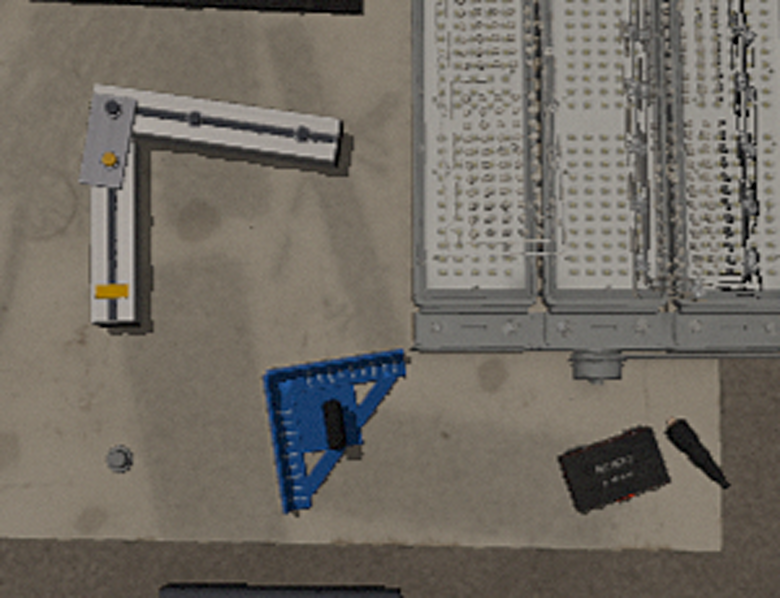

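View pics/side0.png

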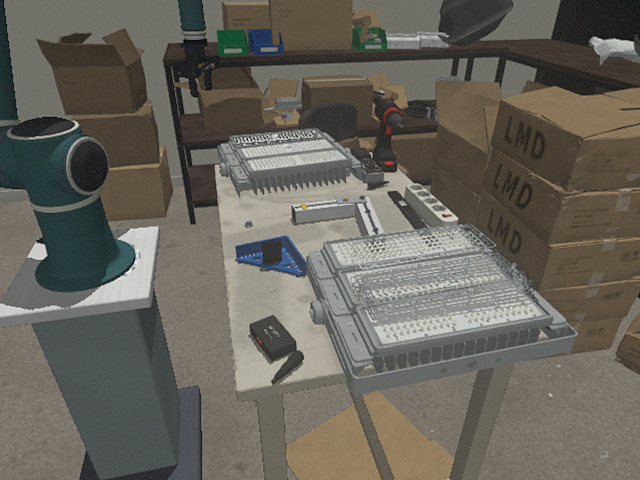

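The top view shows the square's heel at crop (268,372), its arm ends at (290,512) and (405,352), and its grip at about (335,425). The inner corner is at about (135,136), with the plate end at (340,163) and the stud running down to (133,322). The side view agrees with this. The network labels are right except for some lead/blind plug mix-ups. Next I'll zoom in for precise points.

```bash
cat > h.py <<'E'
import numpy as np, cv2
from workcell import *
def pix2w(cam,uv,z):
    k=get_calibration(cam); V=np.array(k["view"]); uv=np.atleast_2d(uv).astype(float)
    dc=np.c_[(uv[:,0]-k["cx"])/k["fx"],-(uv[:,1]-k["cy"])/k["fy"],-np.ones(len(uv))]
    R=V[:3,:3]; C=-R.T@V[:3,3]; d=dc@R
    return C+d*((z-C[2])/d[:,2])[:,None]
def w2pix(cam,P):
    k=get_calibration(cam); V=np.array(k["view"]); p=np.atleast_2d(P)@V[:3,:3].T+V[:3,3]
    return np.c_[k["cx"]-k["fx"]*p[:,0]/p[:,2], k["cy"]+k["fy"]*p[:,1]/p[:,2]]
E
python3 - <<'E'
from h import *
im=cv2.imread("pics/top0.png")
a=cv2.resize(im[145:250,215:335],(720,630)[:2],interpolation=cv2.INTER_NEAREST)[:600]
cv2.imwrite("pics/cor.png",a)
cv2.imwrite("pics/sq.png",cv2.resize(im[245:325,280:360],(600,600),interpolation=cv2.INTER_NEAREST))
f=lambda p:np.array(p)/2.6+[190,120]
print(get_calibration("top").keys())
print("cornerP",pix2w("top",f([[135,136],[340,163],[133,322]]),38).round(1))
print("square",pix2w("top",f([[267,373],[290,512],[405,352]]),36).round(1))
print("grip",pix2w("top",f([[335,422]]),62).round(1), "lamp edge", pix2w("top",f([[415,350],[590,380]]),60).round(0))
E
```

```text
dict_keys(['fx', 'fy', 'cx', 'cy', 'view'])
cornerP [[680.4  92.1  38. ]
 [658.5 -96.8  38. ]
 [509.2  87.7  38. ]]
square [[ 465.4  -34.7   36. ]
 [ 341.8  -58.5   36. ]
 [ 486.7 -159.    36. ]]
grip [[422.9 -97.8  62. ]] lamp edge [[ 488. -167.   60.]
 [ 464. -321.   60.]]
```

View pics/cor.png

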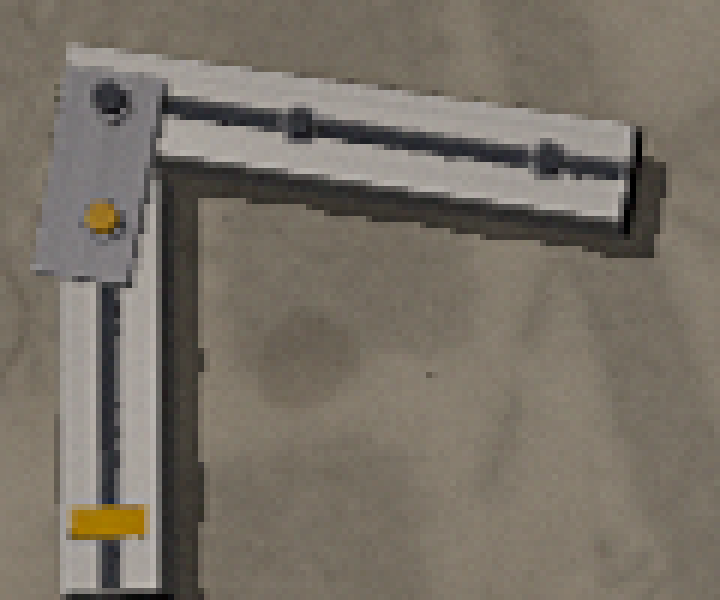

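View pics/sq.png

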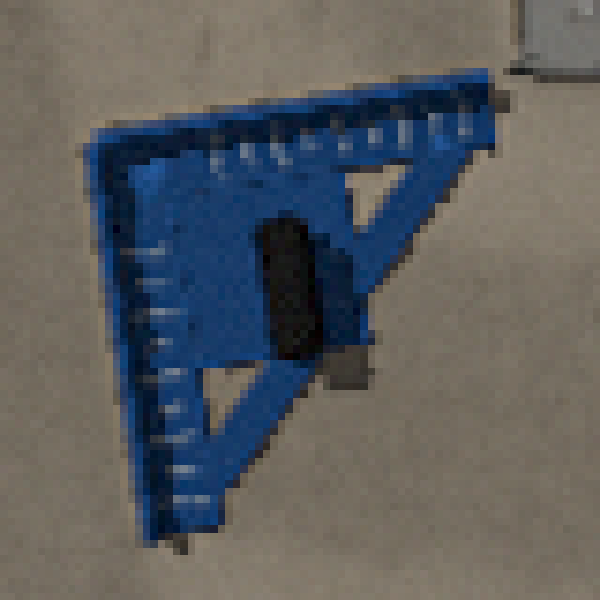

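The zoomed crops show the plate's inner top edge running from (160,155) to (625,222) and its outer edge from (70,45) to (637,128). The stud's inner edge is at u≈162. For the square, the heel is at (92,130), the arm ends are at (145,545) and (490,70), and the grip top spans (272,222) to (303,355).

Run:
```python
from h import *
f=lambda p,s,o:(np.array(p)+.5)/s-.5+o
pi=pix2w("top",f([[160,155],[625,222]],6,[215,145]),38)
po=pix2w("top",f([[70,45],[637,128]],6,[215,145]),38)
st=pix2w("top",f([[158,185],[161,592]],6,[215,145]),38)
u=lambda v:v/np.linalg.norm(v)
for n,e in(("pi",pi),("po",po),("st",st)): 
    d=e[1]-e[0]; print(n,e[:,:2].round(1).tolist(),np.linalg.norm(d).round(1),"yaw",np.degrees(np.arctan2(d[0],-d[1])).round(2), np.degrees(np.arctan2(-d[1],-d[0])).round(2))
# corner origin from plate outer end points: right end = (40,-182), left end=(40,48)
dy=-u(po[1]-po[0])[:2]+0; dy=u(-u(po[1]-po[0])[:2]-u(pi[1]-pi[0])[:2]); dx=np.array([dy[1],-dy[0]])
print("yawc",np.degrees(np.arctan2(-dy[0],dy[1])))
print("origin from ends",po[0,:2]-40*dx-48*dy, po[1,:2]-40*dx+182*dy, pi[1,:2]+182*dy)
s=pix2w("top",f([[92,130],[145,545],[490,70]],7.5,[280,245]),36)[:,:2]
g=pix2w("top",f([[268,222],[303,355]],7.5,[280,245]),62)[:,:2]
ax=u(s[0]-s[1]); ay=u(s[0]-s[2]); print("sq",s.round(1).tolist(),np.linalg.norm(s[0]-s[1]),np.linalg.norm(s[0]-s[2]),np.degrees(np.arctan2(ax[1],ax[0])),np.degrees(np.arctan2(-ay[0],ay[1])))
ya=(np.arctan2(ax[1],ax[0])+np.arctan2(-ay[0],ay[1]))/2
R=np.array([[np.cos(ya),-np.sin(ya)],[np.sin(ya),np.cos(ya)]])
for p,l in zip(s,[[57,57],[-72,58],[58,-72]]): print("orig",p-R@l)
print("grip",g.round(1).tolist(),g.mean(0),"yaw",np.degrees(ya))
for z in(120,44):
  for y in (0,180,np.degrees(ya),np.degrees(ya)+180): print(z,y,kin.solve_ik([*g.mean(0),z],[180,0,y]))
```

```text
pi [[685.0, 93.9], [661.1, -91.9]] 187.3 yaw -7.33 82.67
po [[729.1, 131.5], [699.1, -95.9]] 229.4 yaw -7.51 82.49
st [[672.8, 94.2], [510.6, 87.2]] 162.4 yaw -87.52 2.48
yawc -7.421586021315341
origin from ends [683.19042126  89.08150843] [682.91977268  89.75334659] [684.56236761  88.56542791]
sq [[469.0, -32.6], [341.0, -52.4], [490.2, -156.9]] 129.59308969821026 126.05745593664746 8.785785532133934 9.648804222447476
orig [421.8890042  -98.02402781]
orig [421.3110462  -98.14213983]
orig [421.36711354 -95.12406029]
grip [[441.3, -89.4], [401.3, -100.9]] [421.26929493 -95.10652869] yaw 9.217294877290705
120 0 [-1.60272033e+01 -5.40834998e+00  1.27410638e+02 -2.54444375e-14
  5.79977121e+01  7.39727967e+01]
120 180 [ -16.02720326   -5.40834998  127.41063787    0.           57.99771211
 -106.02720326]
120 9.217294877290705 [-1.60272033e+01 -5.40834998e+00  1.27410638e+02 -2.54444375e-14
  5.79977121e+01  6.47555019e+01]
120 189.2172948772907 [ -16.02720326   -5.40834998  127.41063787    0.           57.99771211
 -115.24449814]
44 0 [-1.60272033e+01  1.21728512e+00  1.30715646e+02 -2.54444375e-14
  4.80670684e+01  7.39727967e+01]
44 180 [ -16.02720326    1.21728512  130.71564649    0.           48.06706838
 -106.02720326]
44 9.217294877290705 [-1.60272033e+01  1.21728512e+00  1.30715646e+02 -2.54444375e-14
  4.80670684e+01  6.47555019e+01]
44 189.2172948772907 [ -16.02720326    1.21728512  130.71564649    0.           48.06706838
 -115.24449814]
```

The measurements agree: corner at (683.5, 89.2) with yaw −7.4° and stud lean about 0.17 rad, square at (421.4, −96.5) with yaw 9.2°. Now the pick. I'll keep the TCP above the 36 mm lip, because the open fingers span the lip.

Run:
```python
from h import *
x,y,w=421.4,-96.5,9.3
robot.move_to([x,y,130],[180,0,w])
im=grab_frame("top"); cv2.imwrite("pics/t1.png",im[:,:,::-1])
print(robot.servo_line([x,y,38.5],120,force_limit=8),robot.get_ee_pos())
robot.close_gripper(50)
print(robot.get_grip_width(),robot.get_finger_force(),robot.get_wrist_force())
print(robot.servo_line([x,y,100],100)); robot.pause(.25)
print(robot.get_grip_width(),robot.get_finger_force(),robot.get_wrist_force(),robot.get_torque(),robot.get_ee_pos(),robot.get_clock())
im=grab_frame("top"); cv2.imwrite("pics/t2.png",cv2.resize(im[220:350,250:410],(800,650)[:2],interpolation=cv2.INTER_CUBIC)[:600,:,::-1])
im=grab_frame("side"); cv2.imwrite("pics/s2.png",cv2.resize(im[170:320,200:360],(640,600),interpolation=cv2.INTER_CUBIC)[:,:,::-1])
```

```text
False [422.01135948 -96.63730516  38.97565928]
15.391645275976042 49.97477363795042 [-0.00987475  0.39576505  0.35394085]
False
15.491469901849388 49.97696399688721 [ 0.06699792 -0.03362758 -2.14346771] [-0.00725287  0.1330595  -0.0227222 ] [420.78650704 -96.33050009  99.22882631] 6.6167
```

View pics/s2.png

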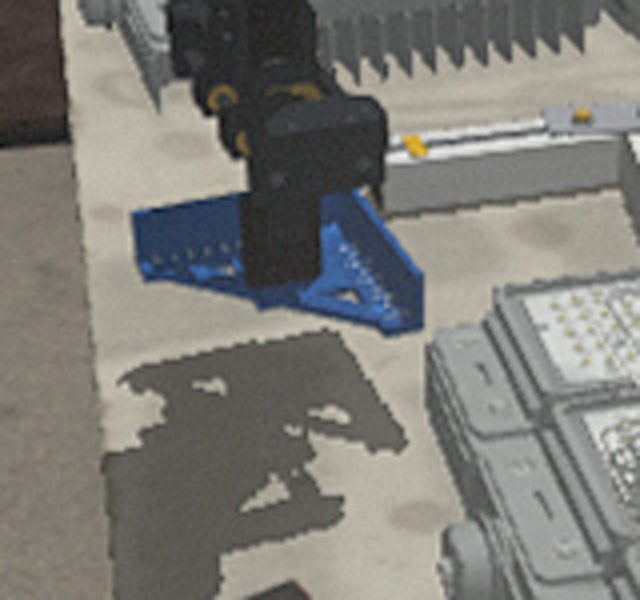

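View pics/t2.png

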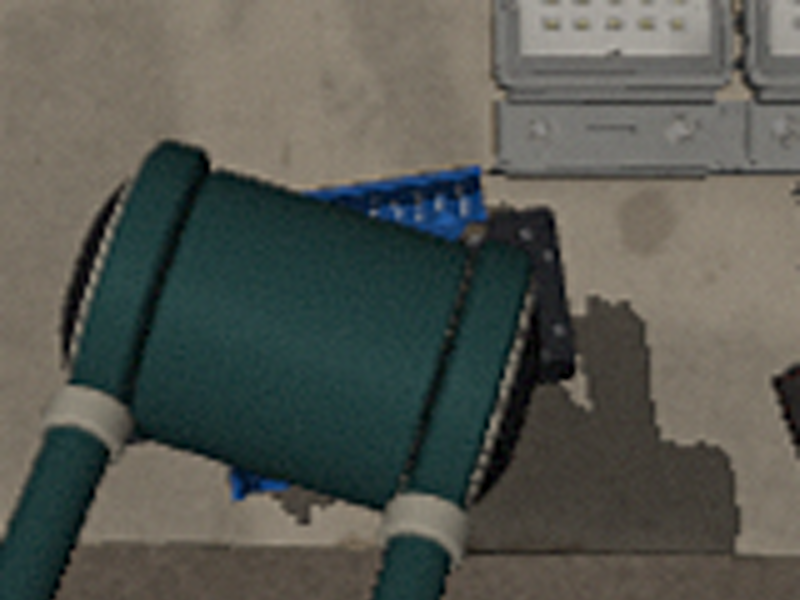

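The square is held level and clear of the table. Next I check its offset in the hand from the visible arm ends, carry it over the corner, and lower it short of the rails.

```bash
cat >> h.py <<'E'
YC=-7.42; O=np.array([683.5,89.2]); c,s=np.cos(np.radians(YC)),np.sin(np.radians(YC)); RC=np.array([[c,-s],[s,c]])
def home(dx,dy): return O+RC@np.array([-58+dx,-58+dy])   # square origin, corner frame offsets
def st(m=""):
    F=np.array(robot.get_wrist_force()); p=np.array(robot.get_ee_pos())
    print(m,"Fc",(RC.T@F[:2]).round(2),"Fz",F[2].round(2),"pc",(RC.T@(p[:2]-O)+58).round(2),"z",p[2].round(2),"rot",np.round(robot.get_eef_rot(),2),"Tz",np.round(robot.get_torque(),2),"fing",round(robot.get_finger_force(),1),"t",robot.get_clock())
E
python3 - <<'E'
from h import *
e=pix2w("top",np.array([[480,172],[234,492]])/5+[250,220],36+60.5)[:,:2]
a=np.radians(9.3); R=np.array([[np.cos(a),-np.sin(a)],[np.sin(a),np.cos(a)]])
p=np.array(robot.get_ee_pos()[:2]); print("square-tcp",[(R.T@(q-p)-l).round(1) for q,l in zip(e,[[58,-72],[-72,58]])])
robot.servo_line([421.4,-40,105],150)
h=home(-15,-35)
robot.servo_line([*h,105],150,rot=[180,0,YC])
robot.pause(.2); st("above")
print(robot.servo_line([*h,50],100))
print(robot.servo_line([*h,38.0],30,force_limit=4)); robot.pause(.2); st("down")
im=grab_frame("top"); cv2.imwrite("pics/t3.png",cv2.resize(im[140:260,200:360],(800,600),interpolation=cv2.INTER_CUBIC)[:,:,::-1])
E
```

```text
square-tcp [array([-3.8,  1. ]), array([ 2.9, -1.9])]
above Fc [-0.07  0.32] Fz -3.04 pc [-15.5  -35.21] z 105.1 rot [-1.80e+02  1.00e-02 -7.43e+00] Tz [-0.03  0.15  0.05] fing 50.0 t 8.8167
False
True
down Fc [0.49 0.16] Fz 5.44 pc [-14.66 -35.01] z 38.49 rot [ 1.80e+02 -5.00e-02 -7.41e+00] Tz [0.03 0.14 0.03] fing 50.0 t 10.1417
```

View pics/t3.png

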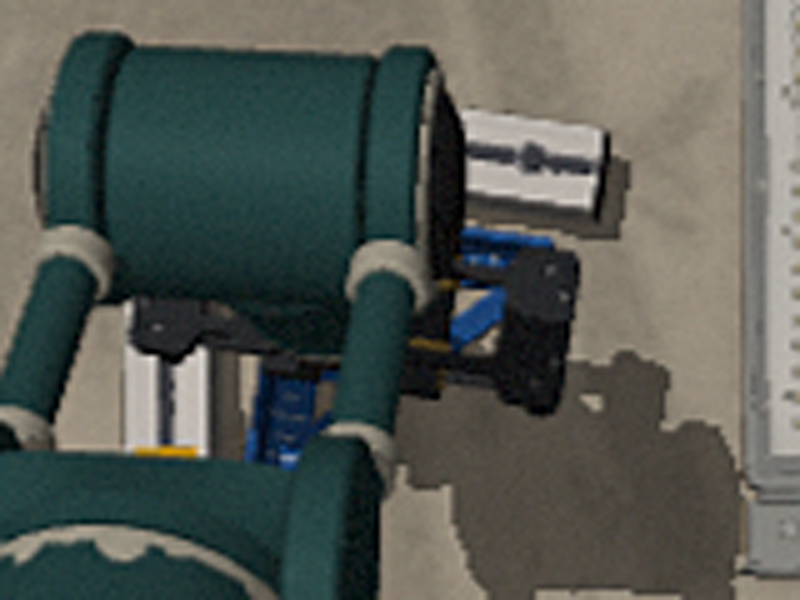

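The square is down flat and clear of both rails: the plate end is at (600,170) and the arm's lip at (550,240), with the stud edge at (212,400) and the lip at (250,400). Now I press it to the plate, then slide it towards the stud.

Run:
```python
from h import *
robot.servo_line([*home(-15,-35),38.8],20); robot.pause(.1); st("free")
print(robot.servo_line([*home(6,-35),38.8],15,force_limit=5)); robot.pause(.2); st("plate")
p=robot.get_ee_pos()
x=float((RC.T@(np.array(p[:2])-O)+58)[0])
for y in (-20,-10,-5,-2):
    r=robot.servo_line([*home(x+.5,y),38.8],30,force_limit=12); robot.pause(.1); st(f"{y} {r}")
    if r: break
```

```text
free Fc [-0.79  0.18] Fz -0.47 pc [-15.24 -35.03] z 38.52 rot [179.98   0.19  -7.42] Tz [ 0.02  0.12 -0.  ] fing 50.0 t 10.5667
True
plate Fc [0.41 0.12] Fz 5.32 pc [  1.27 -34.85] z 38.49 rot [180.     0.26  -7.45] Tz [ 0.02 -0.02 -0.09] fing 50.0 t 11.8083
-20 False Fc [-1.6   0.06] Fz 1.64 pc [  1.42 -19.52] z 38.56 rot [-179.98    0.51   -7.45] Tz [-0.03  0.12 -0.16] fing 50.0 t 12.5667
-10 False Fc [-3.12 -4.81] Fz 2.69 pc [  1.32 -10.38] z 38.63 rot [179.94   0.53  -7.43] Tz [-0.66  0.46 -0.14] fing 50.0 t 13.15
-5 False Fc [-2.82 -5.22] Fz 4.22 pc [ 1.19 -5.61] z 38.62 rot [179.92   0.55  -7.42] Tz [-0.71  0.45 -0.08] fing 50.0 t 13.5667
-2 False Fc [-3.5  -5.91] Fz 4.66 pc [ 1.1  -2.94] z 38.65 rot [179.89   0.56  -7.41] Tz [-0.87  0.48 -0.01] fing 50.0 t 13.9167
```

Run:
```python
from h import *
for dx,y in ((2.5,-2),(3.5,-2),(3.5,-1),(3.5,0)):
    r=robot.servo_line([*home(dx,y),38.8],15,force_limit=20); robot.pause(.15); st(f"{dx} {y} {r}")
im=grab_frame("top"); cv2.imwrite("pics/t4f.png",im[:,:,::-1]); cv2.imwrite("pics/t4.png",cv2.resize(im[150:250,210:330],(720,600),interpolation=cv2.INTER_NEAREST)[:,:,::-1])
```

```text
2.5 -2 False Fc [-4.99 -5.72] Fz 5.55 pc [ 1.12 -2.96] z 38.64 rot [179.89   0.65  -7.42] Tz [-0.83  0.83 -0.02] fing 50.0 t 14.3167
3.5 -2 False Fc [-8.22 -6.66] Fz 8.56 pc [ 1.11 -2.98] z 38.6 rot [179.88   0.77  -7.42] Tz [-0.76  1.17 -0.03] fing 50.0 t 14.7167
3.5 -1 False Fc [-8.4  -9.19] Fz 9.37 pc [ 1.2  -2.73] z 38.64 rot [179.82   0.77  -7.41] Tz [-1.17  1.23 -0.09] fing 50.0 t 15.1167
3.5 0 False Fc [ -7.2  -10.22] Fz 9.31 pc [ 1.3  -2.12] z 38.68 rot [179.79   0.76  -7.41] Tz [-1.35  1.2  -0.12] fing 50.0 t 15.5167
```

View pics/t4.png

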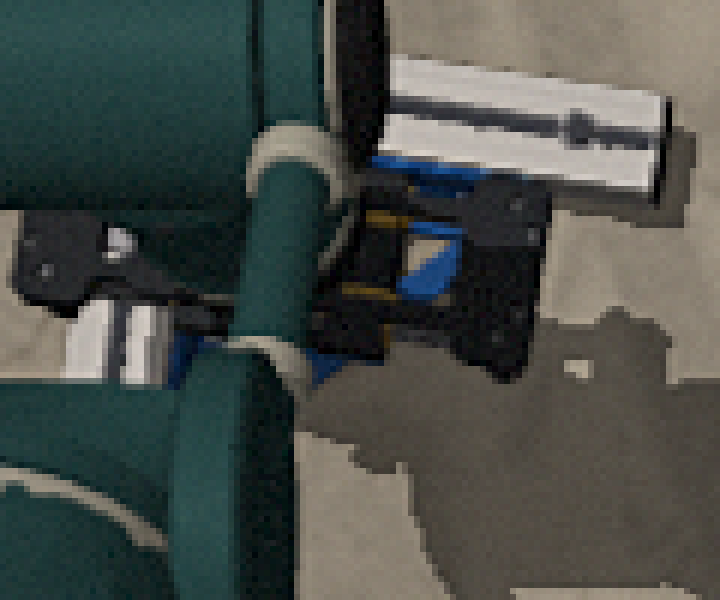

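Run:
```python
from h import *
im=grab_frame("side"); cv2.imwrite("pics/s4f.png",im[:,:,::-1]); cv2.imwrite("pics/s4.png",cv2.resize(im[170:270,270:400],(780,600),interpolation=cv2.INTER_NEAREST)[:,:,::-1])
L=lambda x,y,a=0:[*(O+RC@(np.array([-30,20])+np.array([[np.cos(a),-np.sin(a)],[np.sin(a),np.cos(a)]])@(np.array([x,y])-[-30,20]))),38]
pt=lambda cam,P,o:((w2pix(cam,P)-o)*6).round(0).tolist()
for a in(0,.03,.06,.17): print(a,"side: stud top inner x=-178,-100; outer x=-178,-100",pt("side",[L(-178,0,a),L(-100,0,a),L(-178,40,a),L(-100,40,a)],[270,170]),"plate end",pt("side",[L(0,-182),L(40,-182)],[270,170]),"top",pt("top",[L(-90,0,a),L(-130,0,a),L(-90,40,a)],[210,150]))
```

```text
0 side: stud top inner x=-178,-100; outer x=-178,-100 [[124.0, 216.0], [295.0, 209.0], [120.0, 177.0], [287.0, 171.0]] plate end [[587.0, 401.0], [685.0, 396.0]] top [[162.0, 348.0], [145.0, 447.0], [62.0, 333.0]]
0.03 side: stud top inner x=-178,-100; outer x=-178,-100 [[126.0, 220.0], [297.0, 211.0], [120.0, 181.0], [286.0, 173.0]] plate end [[587.0, 401.0], [685.0, 396.0]] top [[166.0, 347.0], [153.0, 447.0], [66.0, 335.0]]
0.06 side: stud top inner x=-178,-100; outer x=-178,-100 [[129.0, 224.0], [299.0, 213.0], [119.0, 186.0], [285.0, 175.0]] plate end [[587.0, 401.0], [685.0, 396.0]] top [[171.0, 346.0], [160.0, 446.0], [71.0, 337.0]]
0.17 side: stud top inner x=-178,-100; outer x=-178,-100 [[139.0, 240.0], [307.0, 220.0], [120.0, 201.0], [284.0, 182.0]] plate end [[587.0, 401.0], [685.0, 396.0]] top [[188.0, 341.0], [188.0, 441.0], [87.0, 343.0]]
```

View pics/s4.png

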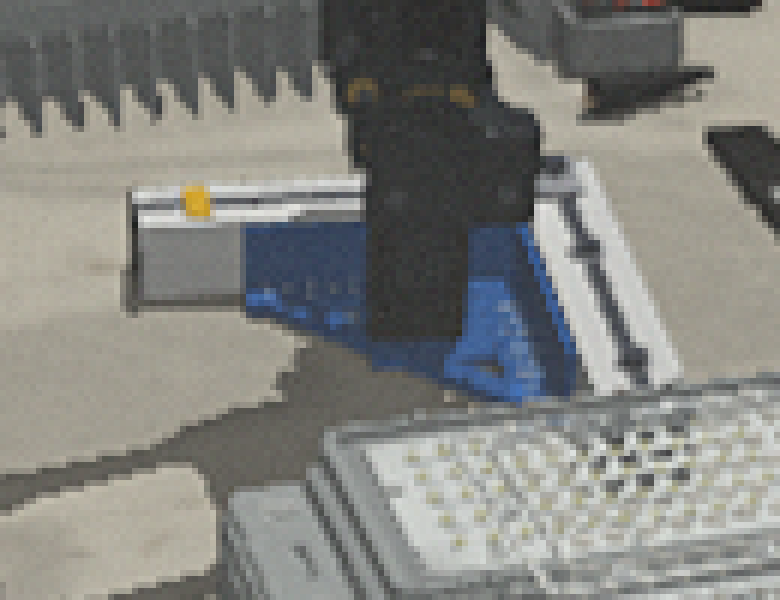

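The stud still leans in by about 0.02–0.03 rad: its outer edge runs from (135,190) to (365,180), and the TCP reads about 2 mm short of home in y. I'll push on in y with lighter table and plate load and watch for a stop.

Run:
```python
from h import *
for y in (0,1,2,3,4):
    r=robot.servo_line([*home(2.7,y),39.2],15,force_limit=20); robot.pause(.15); st(f"{y} {r}")
    p=np.array(robot.get_ee_pos()); py=float((RC.T@(p[:2]-O)+58)[1])
    if py>0.2 or abs((RC.T@np.array(robot.get_wrist_force())[:2])[1])>18: break
im=grab_frame("top"); cv2.imwrite("pics/t5f.png",im[:,:,::-1])
im=grab_frame("side"); cv2.imwrite("pics/s5f.png",im[:,:,::-1])
```

```text
0 False Fc [-4.1  -9.36] Fz 4.81 pc [ 1.25 -1.75] z 38.78 rot [179.83   0.66  -7.41] Tz [-1.25  0.76 -0.07] fing 50.0 t 16.0167
1 False Fc [-5.03 -9.01] Fz 4.99 pc [ 1.25 -0.85] z 38.73 rot [179.82   0.67  -7.41] Tz [-1.27  0.77 -0.09] fing 50.0 t 16.4167
2 False Fc [-5.67 -9.18] Fz 4.8 pc [1.2  0.03] z 38.72 rot [179.81   0.67  -7.41] Tz [-1.32  0.77 -0.04] fing 50.0 t 16.8167
3 False Fc [ -4.23 -10.07] Fz 4.5 pc [1.17 0.87] z 38.74 rot [179.79   0.68  -7.4 ] Tz [-1.43  0.82 -0.01] fing 50.0 t 17.2167
```

No stop is felt, so the spring alone sets y. I'll measure the stud's edges sub-pixel in both cameras and compare them with the starting pictures.

```bash
cat > edge.py <<'E'
from h import *
def edge(fn,cam,rng,lo,hi,axis,sign):
    g=cv2.cvtColor(cv2.imread(fn),cv2.COLOR_BGR2GRAY).astype(float)
    if axis: g=g.T            # scan along columns axis if axis (for each row)
    pts=[]
    for i in rng:
        col=g[lo:hi,i]; d=sign*np.diff(col); j=int(d.argmax())
        if d[j]<8: continue
        a=max(j-1,0);w=np.clip(d[a:j+2],0,None); q=lo+.5+(w*np.arange(a,a+len(w))).sum()/w.sum()
        pts.append([i,q] if not axis else [q,i])
    pts=np.array(pts); W=(pix2w(cam,pts,38)[:,:2]-O)@RC
    k,b=np.polyfit(W[:,0],W[:,1],1); r=W[:,1]-(k*W[:,0]+b); m=abs(r)<2.0*r.std()+.3; k,b=np.polyfit(W[m,0],W[m,1],1)
    print(fn,"a",round(np.arctan(k),4),"y@-90",round(b-90*k,1),"y@-130",round(b-130*k,1),"x",W[:,0].min().round(),W[:,0].max().round(),"n",m.sum(),"rms",(W[m,1]-k*W[m,0]-b).std().round(2))
E
python3 - <<'E'
from edge import *
# expected pixel of edges
def L(x,y,a):
    r=np.array([[np.cos(a),-np.sin(a)],[np.sin(a),np.cos(a)]]); return [*(O+RC@(np.array([-30,20])+r@(np.array([x,y])-[-30,20]))),38]
for a in(0,.173): print([w2pix(c,[L(-80,y,a),L(-170,y,a)]).round(1).tolist() for c in("top","side") for y in (0,40)])
edge("pics/top0.png","top",range(192,240),220,232,1,1)
edge("pics/top0.png","top",range(192,240),236,246,1,-1)
edge("pics/side0.png","side",range(296,328),198,208,0,1)
edge("pics/t5f.png","top",range(201,212),215,226,1,1)
edge("pics/t5f.png","top",range(201,212),232,242,1,-1)
edge("pics/s5f.png","side",range(296,328),194,205,0,1)
E
```

```text
[[[237.6, 203.8], [231.3, 241.2]], [[221.1, 201.4], [214.6, 238.7]], [[326.5, 204.5], [293.7, 205.8]], [[324.8, 198.2], [292.9, 199.4]]]
[[[241.4, 202.6], [241.7, 240.4]], [[224.6, 203.1], [224.7, 240.8]], [[328.3, 205.8], [296.2, 209.7]], [[324.2, 199.6], [292.9, 203.3]]]
pics/top0.png a 0.1678 y@-90 29.6 y@-130 22.8 x -167.0 -57.0 n 48 rms 0.2
pics/top0.png a 0.1661 y@-90 -9.7 y@-130 -16.4 x -161.0 -51.0 n 48 rms 0.04
pics/side0.png a -0.1006 y@-90 -2.4 y@-130 1.6 x -163.0 -78.0 n 30 rms 7.2
pics/t5f.png a -0.0427 y@-90 39.7 y@-130 41.4 x -103.0 -79.0 n 11 rms 0.48
pics/t5f.png a 0.0067 y@-90 9.5 y@-130 9.3 x -99.0 -75.0 n 11 rms 0.52
pics/s5f.png a -0.0129 y@-90 11.5 y@-130 12.1 x -163.0 -77.0 n 29 rms 0.68
```

The stud now reads 0 ± 0.01 rad: its outer edge is at y = 39.7 mm, against 40 when square. I'll add a little more plate pressure, confirm it holds steady and look once more before handing in.

Run:
```python
from edge import *
robot.servo_line([*home(3.4,2.8),39.2],15); robot.pause(.3); st("a"); robot.pause(1); st("b")
im=grab_frame("top"); cv2.imwrite("pics/t6f.png",im[:,:,::-1]); cv2.imwrite("pics/t6.png",cv2.resize(im[160:220,215:295],(800,600),interpolation=cv2.INTER_NEAREST)[:,:,::-1])
edge("pics/t6f.png","top",range(201,212),215,226,1,1)
```

```text
a Fc [-7.03 -9.91] Fz 6.65 pc [1.18 0.86] z 38.73 rot [179.81   0.76  -7.41] Tz [-1.27  1.08 -0.03] fing 50.0 t 17.8667
b Fc [-7.22 -8.75] Fz 6.95 pc [1.17 0.87] z 38.73 rot [179.8    0.76  -7.4 ] Tz [-1.33  1.12 -0.08] fing 50.0 t 18.8667
pics/t6f.png a -0.0417 y@-90 39.8 y@-130 41.5 x -103.0 -79.0 n 11 rms 0.48
```

View pics/t6.png

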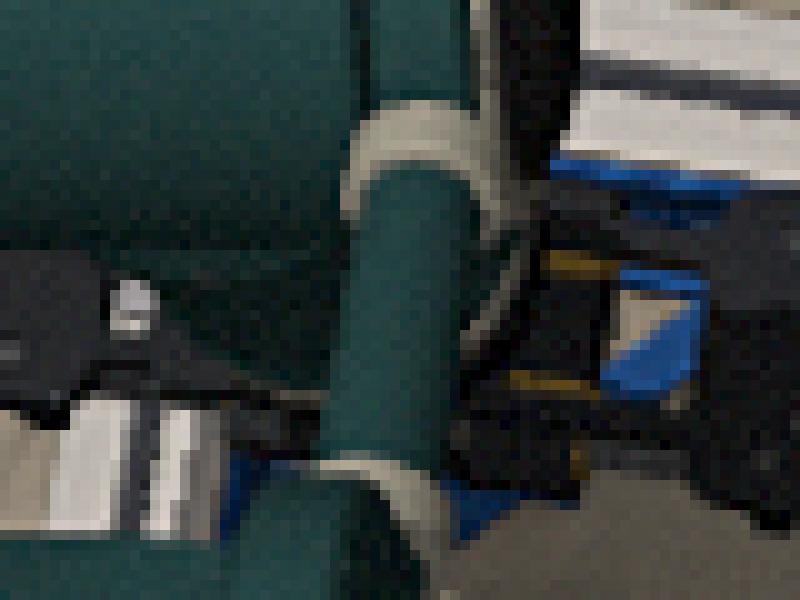

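The blue lip lies flush under the plate edge, from (555,155) to (745,185), and against the stud at (225,490). The stud's edge slope of about 0.18 is close to the 0.17 expected when square, and the forces are steady. I'm handing it in.

```bash
python3 -c "
from workcell import *
print(close_job())"
```

```text
the job is handed in; nothing more can be done
None
```

The job is handed in, with no verdict returned: the square is still gripped (50 N) and pressed flush against the plate (about 7 N) and the stud (about 9 N), and the last pictures show the stud square to within about 0.01 rad.

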